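Hang a sample on a spring balance and mark the reading

TASK

Weigh the steel sample on the spring balance: pick it up by its tab, thread its eye over the balance hook, and let the hook take the weight slowly and gently, so that it never jerks, bounces or runs down to its stop; let go only when the spring carries it all, and wait until it hangs at rest. Then push the marker down on its rod until its blade is level with the pointer of the settled hook. Do not force anything against the balance, and leave the other things on the bench alone.

Things in the scene. Friction and masses are not known exactly. Their poses are not given: they have to be found in the camera images.
- balance: The spring balance, fixed to the bench. Origin on the bench top under its column; its x axis points away from the hook's open end (the hook arm runs from the column along -x, towards the robot), z up. Grey foot plate 210 x 200 x 12 mm (x from -155 to +55 mm, y from -135 to +65 mm), aluminium column 20 x 26 mm, top at 276 mm. A thin guide rod for the marker, top at 284 mm, stands at y = -90 mm; a white scale plate without figures lies between. Place and yaw vary.
- hook (a joint): How far the hook has dipped, m: 0 = unloaded, up; grows as the hook goes straight down; stop at 0.10. The spring in the column yields 13.3 mm per newton (75 N/m) and is only lightly damped: let go at the wrong height, the hook bounces for a second or two. Hook speed must stay below 0.08 m/s either way.
- hook_seat (a point): Bottom of the hook's V-shaped seat (centre line of the 7 mm round bar), 105 mm in front (-x) of the column axis and 220 mm above the bench when unloaded; moves with the hook; axes as the balance. From the seat the bar rises forward (-x) to the rounded open tip, whose centre line is 25 mm in front of and 18 mm above the seat; behind it rises 10 mm over 17 mm and runs straight to the column.
- pointer_tip (a point): Tip of the hook's dark pointer blade (4 mm high), on its mid height, 58 mm to the -y side of the column, 230 mm above the bench when unloaded; moves with the hook; axes as the balance.
- marker (a joint): How far the marker has been slid down its guide rod, m, range 0 (top) to 0.12. Friction holds it where it is left (about 3 N to push it). The start varies between 0 and 0.012.
- marker_tip (a point): Tip of the marker's dark blade (4 mm high), on its mid height, at the pointer's path (the two tips all but touch, end to end, when level, without hindering one another); 250 mm above the bench at joint 0; axes as the balance.
- marker_pad (a point): Centre of the top face of the marker's round black push pad (32 mm across), 70 mm above the blade, 42 mm in front (-x) of the guide rod. Press it straight down with the closed fingertips.
- sample: The sample, origin in the middle of its underside, z up, 128 mm high in all, mass unknown, 0.19 to 0.61 kg. Steel cylinder 44 mm across and 42 mm high; on it a closed pointed-arch eye of 6 mm round bar lying in the y-z plane (the hook passes through it along x, either way round); above it a flat finger tab. Stands on the bench at the start; place and yaw vary.
- sample_mid (a point): Half-way up the sample (64 mm above its underside), in the middle of the eye opening, which is 30 mm wide and reaches from 42 mm to 86 mm above the underside.
- sample_eye (a point): Apex of the eye (centre line of the bar), 90 mm above the underside; hanging seated it is about 9 mm above hook_seat.
- sample_tab (a point): Grasp point in the finger tab, 112 mm above the underside. The tab is 11 mm thick (sample y), 24 mm wide (sample x), and reaches from 92 to 128 mm above the underside.
- beaker: Bystander: 100 ml beaker, 60 mm across, 68 mm high; origin under its centre.
- capped_bottle: Bystander: small bottle with a large cap, 55 mm across, 96 mm high; origin under its centre.
- petri: Bystander: stack of dishes, 90 mm across, 47 mm high; origin under its centre.

How it is judged:
On the way, in this order (a step that is already met when the one before it is completed fails the run):
1. the sample hangs in the hook's seat, let go and at rest (distance between sample_eye and hook_seat below 0.014 m and contact force between sample and balance above 1.4 N and value of joint hook above 0.015 m and velocity of joint hook between -0.006 and 0.006 m/s and linear speed of sample below 0.03 m/s and contact force between the fingers and sample below 0.05 N and angle between sample's own z axis and vertical below 0.25 rad), for 0.5 s.
2. the marker blade is level with the settled pointer (z of marker_tip in the frame of pointer_tip between -0.006 and 0.006 m and distance between sample_eye and hook_seat below 0.014 m and contact force between sample and balance above 1.4 N and value of joint hook above 0.015 m and velocity of joint hook between -0.006 and 0.006 m/s), for 0.2 s.
At the end, for the whole second after the job is handed in: The sample hangs upright by the apex of its eye in the hook's seat (within 14 mm of it), carried by the hook alone, hook and sample at rest (hook below 6 mm/s, sample below 30 mm/s), and the marker blade is within 6 mm of the height of the pointer (all of step 2 and linear speed of sample below 0.03 m/s and contact force between the fingers and sample below 0.05 N and angle between sample's own z axis and vertical below 0.25 rad); the robot touches nothing.
It fails at once if the hook moves faster than 0.08 m/s (load dropped on or let go before it is carried) (velocity of joint hook above 0.08 m/s or velocity of joint hook below -0.08 m/s).
It fails at once if the hook is run down to its stop (value of joint hook above 0.097 m).
It fails at once if the sample is forced against the balance with more than 15 N (contact force between sample and balance above 15 N).
It fails at once if the robot forces the balance or marker with more than 20 N (contact force between the arm and balance above 20 N).
It fails at once if the beaker, the capped bottle or the dishes are moved by 20 mm or tipped (distance of any of beaker, capped_bottle, petri from where it was at the start of the episode above 0.02 m or angle between any of beaker, capped_bottle, petri's own z axis and vertical above 0.3 rad).
It also fails if it takes over 58 s, if anything falls off the work surface, if the arm or the gripper's body presses on something with over 40 N, if the wrist force passes 120 N, or if a joint passes its speed limit or range.

ROBOT

A 7-joint arm with a two-finger parallel gripper is mounted at the origin on a cart in front of the work surface, level with it; the furniture and walls round the work are solid. World frame = base frame: x ahead of the robot, y to its left, z up, the work surface at z = 0. Lengths are in m, angles in rad, forces in N, time in s.
With the tool pointing down it reaches from about 0.425 to 0.925 m from the base axis. Payload 6.8 kg.
Tool frame: the origin (TCP) lies at the very end of the fingers, on their centre line; the grasp point (between the pads) lies 19 mm behind it (r.grip_point_offset is the distance from the TCP to the grasp point, in m); z points along the fingers, y is the line along which they close (so a half turn about z gives the same grasp; the last joint's range is limited). The gripper opens to 85 mm and grips with 20 to 120 N. Pads are 22 mm wide; open, the fingers measure 114 mm over their backs; the gripper's body (76 mm by 85 mm) begins 54 mm behind the grasp point. The pads swing forward as they close: fully open they stand 13 mm farther back than shut.
Start: joints at [1.135, 0.477, 0.022, 1.555, -0.011, 1.109, -0.083], TCP at [0.217, -0.639, 0.231] pointing down, gripper open.
Joint ranges: [-2.96, 2.96], [-0.34, 2.1], [-1.41, 1.46], [0.24, 2.44], [-1.37, 4.51], [0.17, 1.92], [-2.96, 2.96]. Speed limits (rad/s): [2.39, 2.39, 3.14, 3.14, 3.14, 3.14, 3.14].

INTERFACE

Orientations are given as a rotation vector (axis times angle).
In Python, from bench import status, eyes, r gives the robot as it stands.
- The arm moves only by the shell command python3 -m crank 'ROWS' [OPENING] [FORCE]. ROWS is JSON, a list of rows, each a list of 6 numbers: the shift along the tool's x, y, z normalised to -1 to 1, where 1 is 0.02 m, then the turn, a rotation vector about the tool's x, y, z normalised to -1 to 1, where 1 is 45 degrees. A call has 1 to 12 rows; each row shifts and turns the commanded pose from where the row before left it, along the tool's axes as they then stand; what a row does not reach is not made up. A row lasts 1/10 s, in which the tool goes at most 50 mm and 8.59 degrees, less where a joint would pass 70% of its speed; a pose out of reach is approached as far as the arm can. A call with a number of a shift or a turn outside -1 to 1 is refused whole. A call with a gripper value outside its range is refused whole. OPENING is the opening, from 0 (shut) to 1 (fully open), set as the call begins (- or left out, the last holds). The fingers move at their own pace and stop on an object; FORCE is the grip in N (left out, the last holds). Time passes only in rows, so rows that do not move let the fingers close. It gives the time, the measured TCP pose, the force, the opening and the grip force at its end, in the units of the state.
- status.get_obs(): the state, without advancing time (a new reading comes with each control period).
- eyes.grab_frame(name): name is "side" or "top" or "wrist"; returns a dict with "image" (384x512x3 uint8, red, green, blue), "depth" (384x512 float32, m along the optical axis (not along the pixel's ray), 0 where there is no reading), "fovy" (degrees; the focal length in pixels is half the picture's height over the tangent of half this angle, whatever the lens; pixels are square), "cx", "cy" (the principal point, pixels), "world_to_cam" (4x4, takes a point from world to camera coordinates). Camera axes: x right, y up, looking along -z (the intrinsics and any distortion apply to the point x, -y, -z); pixel columns grow to the right and rows downward; lengths in m; the calibration is good to about 2 mm. A picture is of the moment at which its call begins.
- r.hand_in(): hands the job in; it is judged then, once.
The state is a dict: "clock": time; "joints": joint angles; "qvel": joint speeds; "tau": joint torques, N m; "tcp_pos": TCP position; "orientation": TCP orientation; "contact_force": force on the tool from outside, world axes, zero at the start; "moment": the same for the moment, N m; "grip_width": finger opening in m; "gripper_force": force on a finger pad.
Only numpy, scipy, OpenCV 4.12 (cv2) and the standard library are available. Lean on these libraries where they do the work, as an engineer would, in place of code of your own. Each camera call takes 0.05 s, during which the arm holds its last target. There are 200 camera calls.

## Working session

There is one attempt and no reset: what is moved stays moved. The work goes in short steps, Python scripts to look and compute and a shell command to move; the robot and the scene stay as the last step left them, time stands still between calls to the robot, and variables do not carry over. Pictures are saved under pics/ and viewed, at most 10 in all, crops included, and the job is handed in when it is done.

```bash
ls; mkdir -p pics; cat > h.py <<'E'
import numpy as np, cv2
from bench import status, eyes, r
def grab(n):
    f=eyes.grab_frame(n); im=f["image"]; d=f["depth"]
    h,w=d.shape; fl=h/2/np.tan(np.radians(f["fovy"])/2)
    v,u=np.mgrid[:h,:w]
    pc=np.stack([(u-f["cx"])/fl*d,-(v-f["cy"])/fl*d,-d,np.ones_like(d)],-1)
    P=(pc@np.linalg.inv(f["world_to_cam"]).T)[...,:3]
    P[d==0]=np.nan
    return im,d,P,f
E
python3 - <<'E'
from h import *
a=[]
for n in ("side","top"):
    im,d,P,f=grab(n); np.savez(f"{n}0.npz",im=im,d=d,P=P)
    print(n,{k:v for k,v in f.items() if k not in("image","depth")})
    cv2.imwrite(f"pics/{n}0.png",im[...,::-1])
print(status.get_obs())
E
```

```text
pics
side {'fovy': 45.19109939464396, 'cx': 256.02404946373855, 'cy': 189.50301661543034, 'world_to_cam': array([[-0.98531161, -0.16895726,  0.02478844,  0.56105337],
       [ 0.09463545, -0.4194277 ,  0.90284247, -0.23955148],
       [-0.14214484,  0.89192704,  0.42925633, -1.51877851],
       [ 0.        ,  0.        ,  0.        ,  1.        ]])}
top {'fovy': 49.49278225151425, 'cx': 253.2114282852625, 'cy': 183.03483174584323, 'world_to_cam': array([[ 0.02701791, -0.9995334 ,  0.01424826, -0.06304922],
       [ 0.98330478,  0.02913968,  0.17961788, -0.60065638],
       [-0.17994926,  0.00915749,  0.98363327, -1.33292603],
       [ 0.        ,  0.        ,  0.        ,  1.        ]])}
{'clock': 0.1, 'joints': array([ 1.13487518,  0.47774314,  0.02237093,  1.55632075, -0.01153562,
        1.10928719, -0.08310074]), 'qvel': array([-6.38044905e-04, -2.26601558e-03,  8.00173680e-04, -4.25715847e-03,
        5.88372577e-05,  1.26001579e-03, -3.27245639e-04]), 'tau': array([ 5.58765430e-03, -5.97755921e+01,  1.61444351e+00, -2.81948680e+01,
        1.28547373e-02,  5.06603887e-03,  2.89676102e-06]), 'tcp_pos': array([ 0.2171555 , -0.63857094,  0.23041967]), 'orientation': array([-3.09792267e+00, -5.12345125e-01,  5.71738621e-04]), 'contact_force': array([0.11331815, 0.15454077, 0.6357238 ]), 'moment': array([ 0.02367299, -0.02300668,  0.0154212 ]), 'gripper_force': 0.0, 'grip_width': 0.0854518796219561}
```

View pics/side0.png

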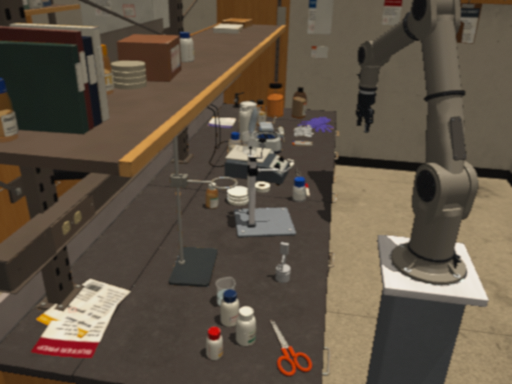

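View pics/top0.png

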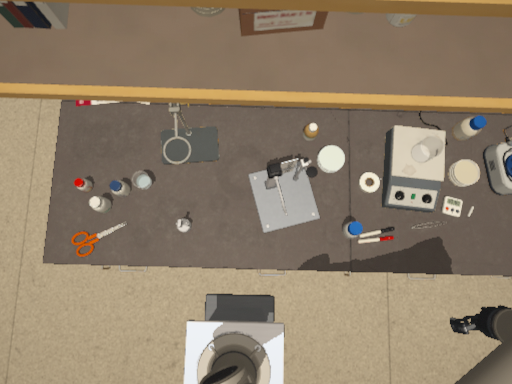

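The side view shows the sample at (284,268) and the balance plate at about (265,222). The top view shows the sample at (184,224), the foot plate at about (285,195), and the hook arm running towards (284,212).

```bash
python3 - <<'E'
from h import *
t=np.load("top0.npz");s=np.load("side0.npz")
A=cv2.resize(t["im"][140:245,160:340],(800,467),interpolation=cv2.INTER_CUBIC)
cv2.imwrite("pics/c1.png",A[...,::-1])
P=t["P"]
# plate mask z 8..16mm
x,y,z=P[...,0],P[...,1],P[...,2]
m=np.zeros(z.shape,bool); m[150:240,240:330]=1
pl=m&(abs(z-.012)<.006)&(t["im"].min(-1)>90)
rect=cv2.minAreaRect(np.c_[x[pl],y[pl]].astype(np.float32)); print("plate",pl.sum(),rect,cv2.boxPoints(rect))
for lo,hi in((.2,.24),(.24,.27),(.27,.30),(.30,.34)):
    k=m&(z>lo)&(z<hi); print(lo,k.sum()); 
    for v,u in np.argwhere(k)[::max(1,k.sum()//14)]: print((u,v),P[v,u].round(3),t["im"][v,u])
for nm,Q,sl in(("top",P,np.s_[205:240,170:200]),("side",s["P"],np.s_[235:290,270:298])):
    q=Q[sl].reshape(-1,3); c=t["im" ][sl] 
    for lo,hi in((.01,.045),(.035,.06),(.05,.09),(.09,.14)):
        k=q[(q[:,2]>lo)&(q[:,2]<hi)]
        if len(k): print(nm,lo,len(k),k.mean(0).round(4),k.min(0).round(3),k.max(0).round(3))
E
```

```text
plate 2889 ((0.5747199058532715, -0.15744540095329285), (0.3001396358013153, 0.30916911363601685), 2.4917995929718018) [[ 0.4180712  -0.00953151]
 [ 0.43151277 -0.3184083 ]
 [ 0.7313686  -0.3053593 ]
 [ 0.71792704  0.00351751]]
0.2 188
(np.int64(309), np.int64(160)) [ 0.642 -0.205  0.239] [176 168 158]
(np.int64(295), np.int64(164)) [ 0.634 -0.167  0.214] [158 152 141]
(np.int64(282), np.int64(166)) [ 0.622 -0.127  0.235] [160 150 136]
(np.int64(283), np.int64(167)) [ 0.623 -0.131  0.218] [160 151 137]
(np.int64(291), np.int64(168)) [ 0.618 -0.153  0.233] [133 128 120]
(np.int64(305), np.int64(170)) [ 0.611 -0.194  0.239] [124 121 116]
(np.int64(278), np.int64(176)) [ 0.592 -0.116  0.234] [109 106 102]
(np.int64(270), np.int64(178)) [ 0.586 -0.093  0.235] [89 83 78]
(np.int64(275), np.int64(180)) [ 0.581 -0.108  0.228] [158 151 141]
(np.int64(278), np.int64(185)) [ 0.566 -0.116  0.232] [208 200 190]
(np.int64(279), np.int64(190)) [ 0.551 -0.119  0.233] [205 198 187]
(np.int64(280), np.int64(196)) [ 0.535 -0.123  0.229] [194 187 177]
(np.int64(282), np.int64(201)) [ 0.52  -0.129  0.23
[... 3121 characters left out ...]
  -0.192  0.308] [91 86 80]
(np.int64(315), np.int64(176)) [ 0.58  -0.211  0.311] [90 80 71]
top 0.01 92 [0.4535 0.1755 0.037 ] [0.435 0.158 0.01 ] [0.496 0.202 0.045]
top 0.035 87 [0.4542 0.1761 0.0417] [0.437 0.159 0.035] [0.477 0.199 0.049]
top 0.05 15 [0.4564 0.1753 0.0784] [0.453 0.161 0.067] [0.461 0.199 0.088]
top 0.09 40 [0.4562 0.1787 0.1219] [0.445 0.174 0.097] [0.469 0.186 0.133]
side 0.01 197 [0.454  0.1927 0.0312] [0.434 0.16  0.011] [0.477 0.207 0.045]
side 0.035 112 [0.4542 0.187  0.0424] [0.434 0.16  0.035] [0.475 0.209 0.059]
side 0.05 39 [0.4556 0.1903 0.0708] [0.452 0.162 0.051] [0.462 0.209 0.09 ]
side 0.09 94 [0.4546 0.1866 0.1117] [0.443 0.175 0.09 ] [0.467 0.195 0.129]
```

View pics/c1.png

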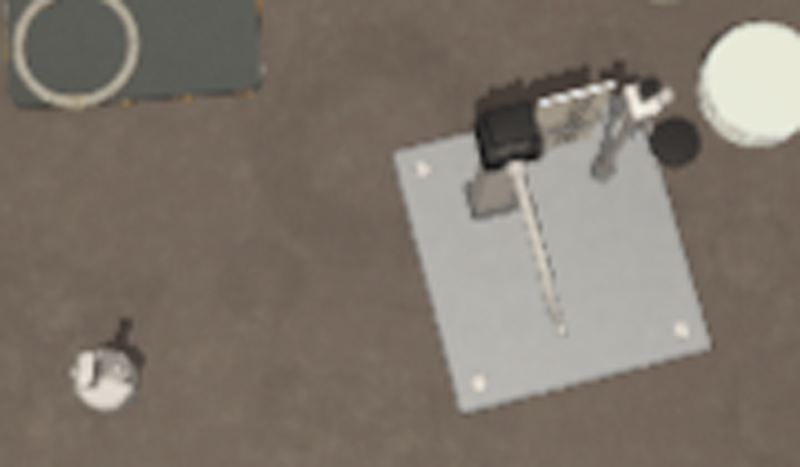

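The crop shows the plate corners at (395,152), (462,410) and (710,347), the black column head at (508,133), the hook tip at (562,330), the marker pad at (675,141) and the sample at (105,378).

```bash
cat >> h.py <<'E'
def ray(f,u,v,z):
    fl=192/np.tan(np.radians(f["fovy"])/2); M=np.linalg.inv(f["world_to_cam"])
    dd=M[:3,:3]@np.array([(u-f["cx"])/fl,-(v-f["cy"])/fl,-1]); o=M[:3,3]
    return o+dd*(z-o[2])/dd[2]
def project(f,p):
    fl=192/np.tan(np.radians(f["fovy"])/2); c=f["world_to_cam"]@np.append(p,1)
    return f["cx"]+fl*c[0]/-c[2], f["cy"]-fl*c[1]/-c[2]
def plan(pos,yaw=None):
    from scipy.spatial.transform import Rotation as R
    o=status.get_obs(); T=R.from_rotvec(o["orientation"]); X=T.as_matrix()[:,0]
    y0=np.arctan2(X[1],X[0]); d=np.array(pos)-o["tcp_pos"]
    print("t",round(o["clock"],2),"tcp",o["tcp_pos"].round(4),"yaw",y0.round(4),"tilt",np.degrees(np.arccos(-T.as_matrix()[2,2])).round(2))
    print("tool shift units",(T.inv().apply(d)/.02).round(2))
    if yaw is not None:
        w=(R.from_euler("z",yaw)*R.from_rotvec([np.pi,0,0]))
        print("turn units",((T.inv()*w).as_rotvec()/(np.pi/4)).round(3),"new-frame shift",(w.inv().apply(d)/.02).round(2))
E
python3 - <<'E'
from h import *
_,_,_,f=grab("top")
C=[ray(f,160+u/4.444,140+v/4.444,.012) for u,v in((395,152),(462,410),(710,347))]
print(np.round(C,4))
e=C[0]-C[1]; g=C[1]-C[2]; y1=np.arctan2(e[1],e[0]); y2=np.arctan2(-g[0],g[1])
print(y1,y2,np.hypot(*e[:2]),np.hypot(*g[:2]))
yaw=(y1+y2)/2; R2=np.array([[np.cos(yaw),-np.sin(yaw)],[np.sin(yaw),np.cos(yaw)]])
for c,b in zip(C,((.055,.065),(-.155,.065),(-.155,-.135))): print("origin",c[:2]-R2@b)
plan((.46,-.22,.42),0.15)
E
```

```text
[[ 0.6405 -0.0307  0.012 ]
 [ 0.4428 -0.0871  0.012 ]
 [ 0.4959 -0.2754  0.012 ]]
0.27813126331256577 0.2750713472020687 0.20564842043898013 0.19558237147707253
origin [ 0.60538915 -0.10820981]
origin [ 0.60966147 -0.10732406]
origin [ 0.60816715 -0.10315584]
t 0.15 tcp [ 0.2172 -0.6386  0.2305] yaw 0.3278 tilt 0.08
tool shift units [ 18.23 -15.92  -9.45]
turn units [-0.002  0.     0.226] new-frame shift [ 15.13 -18.88  -9.47]
```

```bash
python3 -m crank '[[0.5,-0.5,-1,0,0,0],[0.8,-0.8,-1,0,0,0],[1,-0.9,-1,0,0,0],[1,-0.9,-1,0,0,0],[1,-0.9,-1,0,0,0],[1,-0.9,-1,0,0,0],[1,-0.9,-1,0,0,0],[1,-0.9,-1,0,0,0],[1,-0.9,-1,0,0,0],[1,-0.9,-0.4,0,0,0],[1,-0.9,0,0,0,0],[1,-0.9,0,0,0,0]]' 0.7; python3 -c "
from h import *
plan((.456,.18,.30),0)"
```

```text
clock: 1.35
tcp_pos: [0.3654, -0.3702, 0.4195]
orientation: [3.099, 0.512, 0.0]
contact_force: [-0.5, 0.3, 0.2]
grip_width: 0.0597
gripper_force: 0.0
t 1.35 tcp [ 0.3654 -0.3702  0.4195] yaw 0.3278 tilt 0.03
tool shift units [ 13.15 -24.59   5.97]
turn units [ 0.001 -0.     0.417] new-frame shift [  4.53 -27.51   5.98]
```

```bash
python3 -m crank '[[0.6,-1,0,0,0,0.035],[0.6,-1,0,0,0,0.035],[0.6,-1,0,0,0,0.035],[0.6,-1,0,0,0,0.035],[0.6,-1,0,0,0,0.035],[0.6,-1,0,0,0,0.035],[0.6,-1,0,0,0,0.035],[0.6,-1,0,0,0,0.035],[0.6,-1,0,0,0,0.035],[0.6,-1,0,0,0,0.035],[0.6,-1,0,0,0,0.035],[0.6,-1,0,0,0,0.035]]' >/dev/null;  python3 -m crank '[[0,-1,0.2,0,0,0],[0,-1,0.4,0,0,0],[0,-1,0.6,0,0,0],[0,-1,0.6,0,0,0],[0,-1,0.6,0,0,0],[0,-1,0.6,0,0,0],[0,-1,0.6,0,0,0],[0,-1,0.6,0,0,0],[0,-1,0.6,0,0,0],[0,-0.7,0.5,0,0,0],[0,-0.3,0.3,0,0,0],[0,0,0,0,0,0]]'; python3 - <<'E'
from h import *
plan((.456,.18,.30),0)
im,d,P,f=grab("wrist"); np.savez("w0.npz",im=im,P=P); cv2.imwrite("pics/w0.png",im[...,::-1])
E
```

```text
clock: 3.75
tcp_pos: [0.4639, 0.0895, 0.3065]
orientation: [3.141, -0.001, -0.003]
contact_force: [-0.6, -0.3, 0.8]
grip_width: 0.0594
gripper_force: 0.0
t 3.75 tcp [0.4639 0.0895 0.3065] yaw -0.0007 tilt 0.1
tool shift units [-0.4  -4.53  0.33]
turn units [ 0.     0.002 -0.001] new-frame shift [-0.4  -4.53  0.33]
```

View pics/w0.png

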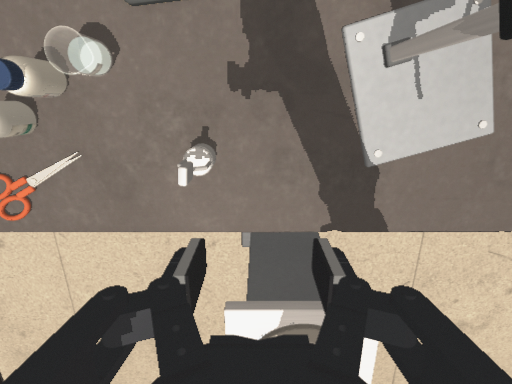

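The wrist view shows the sample's tab at (183,174), its cylinder at (200,160), and the balance plate and hook at the upper right (hook tip near (390,55)).

```bash
python3 - <<'E'
from h import *
w=np.load("w0.npz");P=w["P"];q=P[130:200,160:230].reshape(-1,3)
for lo,hi in((.03,.048),(.05,.085),(.095,.122),(.122,.135)):
    k=q[(q[:,2]>lo)&(q[:,2]<hi)]
    if len(k)>4: print(lo,len(k),k.mean(0).round(4),k.min(0).round(3),k.max(0).round(3),cv2.minAreaRect(k[:,:2].astype(np.float32)))
q=P[30:75,375:480].reshape(-1,3); k=q[(q[:,2]>.215)&(q[:,2]<.26)]
L=cv2.fitLine(k[:,:2].astype(np.float32),cv2.DIST_HUBER,0,.01,.01).ravel(); print("hook",L,np.arctan(L[1]/L[0]),len(k))
B=k[np.argsort(k[:,0])]; print(B[::len(B)//12].round(3))
E
```

```text
0.03 496 [0.4614 0.1788 0.0408] [0.436 0.16  0.03 ] [0.479 0.202 0.047] ((0.45864495635032654, 0.17885366082191467), (0.043132491409778595, 0.0378069132566452), 28.310991287231445)
0.05 90 [0.4579 0.175  0.0722] [0.453 0.16  0.05 ] [0.462 0.202 0.084] ((0.4574092626571655, 0.1811320185661316), (0.041487812995910645, 0.006040630862116814), 84.29879760742188)
0.095 126 [0.461  0.1773 0.1084] [0.446 0.175 0.095] [0.469 0.186 0.122] ((0.4590342938899994, 0.17717483639717102), (0.023992810398340225, 0.009246728383004665), 19.77955436706543)
0.122 189 [0.4582 0.1806 0.1265] [0.446 0.175 0.122] [0.469 0.187 0.129] ((0.45764344930648804, 0.1808403879404068), (0.010678437538444996, 0.02335631661117077), 85.16883087158203)Traceback (most recent call last):
  File "<stdin>", line 7, in <module>
cv2.error: OpenCV(4.12.0) /io/opencv/modules/imgproc/src/linefit.cpp:50: error: (-215:Assertion failed) count > 0 in function 'fitLine2D_wods'
```

```bash
python3 -m crank '[[0,0,0,0,0,0.114],[-0.1,-0.6,0.4,0,0,0],[-0.2,-1,0.8,0,0,0],[-0.2,-1,0.8,0,0,0],[-0.2,-1,0.8,0,0,0],[0,-0.6,0.8,0,0,0],[0,-0.3,0.8,0,0,0],[0,0,1,0,0,0],[0,0,0.8,0,0,0],[0,0,0.4,0,0,0],[0,0,0,0,0,0],[0,0,0,0,0,0]]'; python3 -c "
from h import *
plan((.4577,.181,.098),-.09)"
```

```text
clock: 5.0
tcp_pos: [0.4595, 0.1798, 0.176]
orientation: [-3.138, 0.145, -0.002]
contact_force: [0.8, -0.3, -0.2]
grip_width: 0.0598
gripper_force: 0.0
t 5.0 tcp [0.4595 0.1798 0.176 ] yaw -0.0924 tilt 0.06
tool shift units [-0.1  -0.05  3.9 ]
turn units [-0.    -0.001 -0.003] new-frame shift [-0.1  -0.05  3.9 ]
```

```bash
python3 -m crank '[[-0.1,-0.05,0.5,0,0,0],[0,0,0.8,0,0,0],[0,0,0.8,0,0,0],[0,0,0.8,0,0,0],[0,0,0.6,0,0,0],[0,0,0.4,0,0,0],[0,0,0,0,0,0],[0,0,0,0,0,0]]' && python3 -m crank '[[0,0,0,0,0,0],[0,0,0,0,0,0],[0,0,0,0,0,0],[0,0,0,0,0,0],[0,0,0,0,0,0],[0,0,0,0,0,0],[0,0,0,0,0,0]]' 0 50; python3 - <<'E'
from h import *
im,d,P,f=grab("wrist"); cv2.imwrite("pics/w1.png",im[...,::-1])
print(status.get_obs()["contact_force"])
E
```

```text
clock: 5.8
tcp_pos: [0.4572, 0.1814, 0.0976]
orientation: [-3.138, 0.144, -0.001]
contact_force: [0.2, 1.4, -0.3]
grip_width: 0.0598
gripper_force: 0.0
clock: 6.5
tcp_pos: [0.4574, 0.1815, 0.0977]
orientation: [-3.138, 0.144, -0.001]
contact_force: [-0.2, -0.1, 6.1]
grip_width: 0.0105
gripper_force: 50.0
[0.11372794 0.19183216 5.60861948]
```

View pics/w1.png

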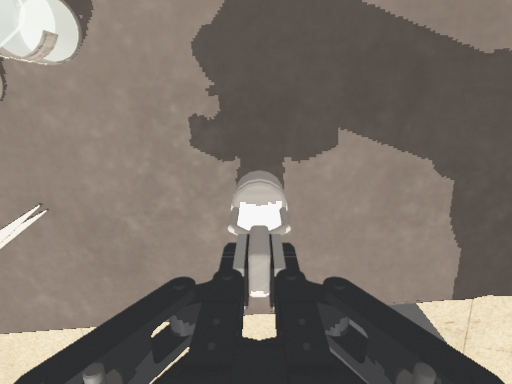

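```bash
python3 -m crank '[[0,0,-0.3,0,0,0],[0,0,-0.7,0,0,0],[0,0,-1,0,0,0],[0,0,-1,0,0,0],[0,0,-1,0,0,0],[0,0,-1,0,0,0],[0,0,-1,0,0,0],[0,0,-1,0,0,0],[0,0,-0.8,0,0,0],[0,0,-0.5,0,0,0],[0,0,-0.3,0,0,0],[0,0,0,0,0,0]]' && python3 -m crank '[[0,0.4,0,0,0,-0.039],[0,0.8,0,0,0,-0.039],[0,1,0,0,0,-0.039],[0,1,0,0,0,-0.039],[0,1,0,0,0,-0.039],[0,1,0,0,0,-0.039],[0,1,0,0,0,-0.039],[0,1,0,0,0,-0.039],[0,1,0,0,0,-0.039],[0,1,0,0,0,-0.039],[0,0.7,0,0,0,-0.039],[0,0.3,0,0,0,-0.039]]'; python3 - <<'E'
from h import *
plan((.425,-.158,.275),.2765)
E
```

```text
clock: 7.75
tcp_pos: [0.4569, 0.1812, 0.2698]
orientation: [-3.138, 0.144, -0.001]
contact_force: [0.5, 0.0, -3.5]
grip_width: 0.0107
gripper_force: 48.9
clock: 8.95
tcp_pos: [0.4713, -0.0232, 0.2681]
orientation: [-3.112, -0.431, 0.004]
contact_force: [-0.3, 0.3, -4.3]
grip_width: 0.0102
gripper_force: 49.0
t 8.95 tcp [ 0.4713 -0.0232  0.2681] yaw 0.275 tilt 0.13
tool shift units [-4.06  5.86 -0.34]
turn units [-0.     0.003 -0.002] new-frame shift [-4.07  5.85 -0.34]
```

```bash
python3 -m crank '[[-0.4,0.3,0,0,0,0],[-0.8,0.6,0,0,0,0],[-0.9,0.9,-0.1,0,0,0],[-0.9,1,-0.1,0,0,0],[-0.6,1,-0.1,0,0,0],[-0.3,1,0,0,0,0],[-0.15,0.6,0,0,0,0],[0,0.35,0,0,0,0],[0,0.1,0,0,0,0],[0,0,0,0,0,0],[0,0,0,0,0,0]]'; python3 - <<'E'
from h import *
plan((.425,-.158,.275),.2765)
im,d,P,f=grab("wrist"); np.savez("w2.npz",im=im,P=P); cv2.imwrite("pics/w2.png",im[...,::-1])
F=np.array([status.get_obs()["contact_force"]]);print(F)
im,d,P,f=grab("side"); np.savez("s2.npz",im=im,P=P)
E
```

```text
clock: 10.05
tcp_pos: [0.426, -0.155, 0.2752]
orientation: [-3.111, -0.434, 0.0]
contact_force: [-0.3, 0.6, -4.2]
grip_width: 0.0103
gripper_force: 49.0
t 10.05 tcp [ 0.426  -0.155   0.2752] yaw 0.2775 tilt 0.03
tool shift units [-0.09  0.13  0.01]
turn units [-0.001  0.     0.001] new-frame shift [-0.09  0.13  0.01]
[[ 0.14934759 -0.03609123 -3.61070879]]
```

View pics/w2.png

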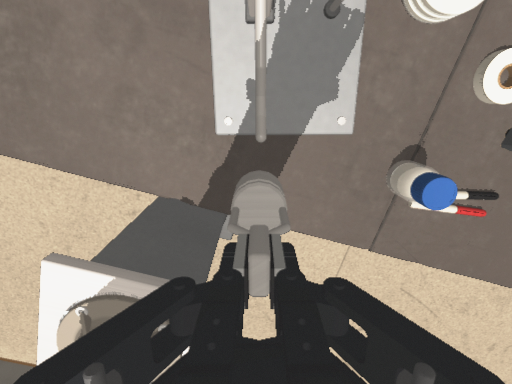

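The hook bar runs vertically at column ~261 with its tip at (262,140), nearly in line with the sample's centre column (259).

```bash
python3 - <<'E'
from h import *
w=np.load("w2.npz");P=w["P"];psi=.2765
O=np.array([.608,-.106]);R2=np.array([[np.cos(psi),-np.sin(psi)],[np.sin(psi),np.cos(psi)]])
q=P[0:150,245:278].reshape(-1,3); q=q[(q[:,2]>.2)&(q[:,2]<.26)]
b=np.c_[(q[:,:2]-O)@R2,q[:,2]]
for lo in np.arange(-.14,-.02,.01):
    k=b[(b[:,0]>lo)&(b[:,0]<lo+.01)]
    if len(k): print(round(lo,3),len(k),"y mid",((k[:,1].min()+k[:,1].max())/2).round(4),"ymean",k[:,1].mean().round(4),"ztop",k[:,2].max().round(4))
print("tip x",b[:,0].min())
# sample pose in tool: tab/cyl seen by the side camera
S=np.load("s2.npz")["P"].reshape(-1,3)
s=np.c_[(S[:,:2]-O)@R2,S[:,2]]
k=s[(abs(s[:,0]+.19)<.04)&(abs(s[:,1])<.05)&(s[:,2]<.33)&(s[:,2]>.1)]
for lo in np.arange(.15,.31,.01):
    m=k[(k[:,2]>lo)&(k[:,2]<=lo+.01)]
    if len(m): print(lo.round(3),len(m),m.min(0).round(3),m.max(0).round(3))
h=s[(s[:,0]>-.16)&(s[:,0]<-.04)&(abs(s[:,1])<.02)&(s[:,2]>.19)&(s[:,2]<.27)]
for lo in np.arange(-.16,-.04,.01):
    m=h[(h[:,0]>lo)&(h[:,0]<=lo+.01)]
    if len(m): print("hook",lo.round(3),len(m),m.min(0).round(3),m.max(0).round(3))
E
```

```text
-0.14 56 y mid 0.002 ymean 0.0018 ztop 0.2415
-0.13 185 y mid 0.002 ymean 0.002 ztop 0.2415
-0.12 175 y mid 0.002 ymean 0.002 ztop 0.2322
-0.11 186 y mid 0.002 ymean 0.002 ztop 0.2277
-0.1 197 y mid 0.002 ymean 0.0021 ztop 0.2338
-0.09 199 y mid 0.0021 ymean 0.0021 ztop 0.2342
-0.08 207 y mid 0.0021 ymean 0.0021 ztop 0.235
-0.07 213 y mid 0.0021 ymean 0.0021 ztop 0.2343
-0.06 140 y mid 0.0024 ymean 0.0024 ztop 0.2341
tip x -0.13364207722348298
0.17 8 [-0.206  0.013  0.175] [-0.173  0.029  0.18 ]
0.18 29 [-0.21   0.01   0.181] [-0.168  0.031  0.19 ]
0.19 32 [-0.209  0.006  0.19 ] [-0.169  0.031  0.2  ]
0.2 39 [-0.209 -0.003  0.2  ] [-0.169  0.03   0.21 ]
0.21 57 [-0.212 -0.018  0.211] [-0.17   0.033  0.22 ]
0.22 9 [-0.206 -0.014  0.22 ] [-0.177  0.027  0.229]
0.23 9 [-0.194 -0.014  0.232] [-0.189  0.025  0.239]
0.24 12 [-0.193 -0.016  0.24 ] [-0.188  0.031  0.25 ]
0.25 10 [-0.194 -0.007  0.252] [-0.187  0.022  0.26 ]
0.26 5 [-0.191  0.002  0.262] [-0.187  0.011  0.267]
0.27 13 [-0.202  0.006  0.272] [-0.179  0.023  0.279]
0.28 24 [-0.202  0.     0.281] [-0.178  0.026  0.29 ]
0.29 19 [-0.202 -0.003  0.291] [-0.178  0.027  0.3  ]
0.3 22 [-0.199 -0.005  0.3  ] [-0.18   0.028  0.31 ]
hook -0.14 4 [-0.133  0.001  0.23 ] [-0.13   0.01   0.237]
hook -0.13 6 [-0.13   0.001  0.227] [-0.122  0.007  0.235]
hook -0.12 6 [-0.12   0.003  0.222] [-0.112  0.011  0.227]
hook -0.11 6 [-0.11   0.002  0.221] [-0.101  0.008  0.225]
hook -0.1 6 [-0.099  0.002  0.224] [-0.09   0.009  0.232]
hook -0.09 6 [-0.089 -0.002  0.225] [-0.08   0.006  0.232]
hook -0.08 4 [-0.078 -0.001  0.227] [-0.073  0.007  0.232]
hook -0.07 6 [-0.07  -0.     0.226] [-0.063  0.011  0.233]
hook -0.06 6 [-0.059  0.     0.229] [-0.051  0.011  0.234]
hook -0.05 6 [-0.049 -0.002  0.229] [-0.042  0.009  0.233]
```

```bash
cat > favg.py <<'E'
from h import *
import sys
F=[]
for i in range(int(sys.argv[1])):
    eyes.grab_frame("wrist"); F.append(status.get_obs()["contact_force"])
F=np.array(F); print("F",F.mean(0).round(3),"sd",F.std(0).round(3))
plan((.426,-.155,.2))
E
python3 favg.py 14; python3 -m crank '[[0,0.03,0.2,0,0,0],[0.1,0,0.2,0,0,0],[0.3,0,0,0,0,0],[0.5,0,0,0,0,0],[0.5,0,0,0,0,0],[0.5,0,0,0,0,0],[0.5,0,0,0,0,0],[0.5,0,0,0,0,0],[0.5,0,0,0,0,0],[0.4,0,0,0,0,0],[0.2,0,0,0,0,0],[0.15,0,0,0,0,0]]'; python3 -m crank '[[0,0,0,0,0,0],[0,0,0,0,0,0]]'; python3 - <<'E'
from h import *
im,d,P,f=grab("side")
u,v=map(int,project(f,(.507,-.133,.24))); print(u,v)
cv2.imwrite("pics/s3.png",cv2.resize(im[v-50:v+50,u-60:u+60],(720,600),interpolation=cv2.INTER_CUBIC)[...,::-1])
c,s=np.cos(.2765),np.sin(.2765); x=np.array([.6075-.105*c,-.1041-.105*s,.267]); plan(x,.2765)
E
```

```text
F [ 0.15  -0.032 -3.94 ] sd [0.542 0.572 0.451]
t 10.85 tcp [ 0.4258 -0.1561  0.2753] yaw 0.2758 tilt 0.0
tool shift units [ 0.02 -0.05  3.76]
clock: 12.05
tcp_pos: [0.5061, -0.1339, 0.2672]
orientation: [-3.112, -0.432, 0.0]
contact_force: [0.5, 0.1, -4.1]
grip_width: 0.0103
gripper_force: 49.0
clock: 12.25
tcp_pos: [0.5056, -0.1342, 0.2673]
orientation: [3.112, 0.432, -0.001]
contact_force: [-0.2, -0.4, -3.6]
grip_width: 0.0103
gripper_force: 49.0
281 166
t 12.3 tcp [ 0.5055 -0.1342  0.2673] yaw 0.2755 tilt 0.02
tool shift units [ 0.07 -0.06  0.01]
turn units [ 0.     0.    -0.001] new-frame shift [ 0.07 -0.06  0.01]
```

View pics/s3.png

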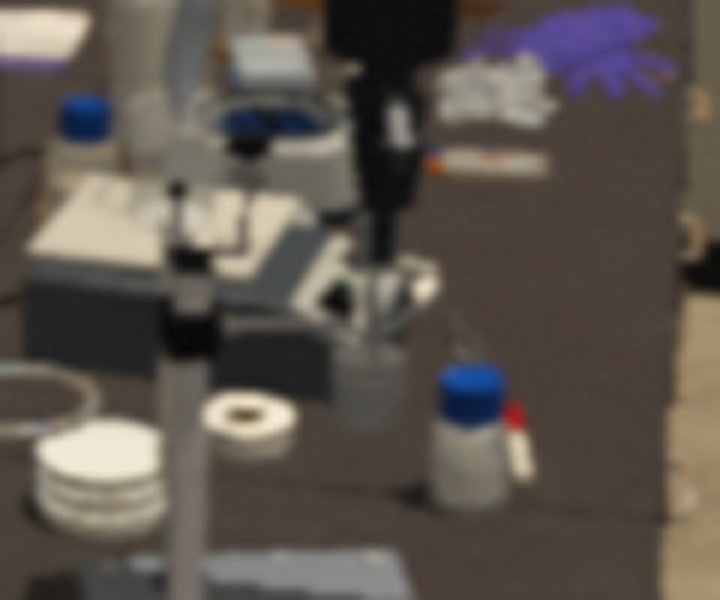

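The eye is threaded on the hook: the sample hangs at (375,340), with the hook bar passing through it to the tip at about (415,310). I'll lower it slowly.

```bash
python3 -m crank '[[0.07,-0.06,0.1,0,0,0],[0,0,0.15,0,0,0],[0,0,0.15,0,0,0],[0,0,0.15,0,0,0],[0,0,0.15,0,0,0],[0,0,0.15,0,0,0],[0,0,0.1,0,0,0],[0,0,0.1,0,0,0],[0,0,0.06,0,0,0],[0,0,0.06,0,0,0],[0,0,0.06,0,0,0],[0,0,0.06,0,0,0]]' ; python3 -m crank '[[0,0,0.06,0,0,0],[0,0,0.06,0,0,0],[0,0,0.06,0,0,0],[0,0,0.06,0,0,0],[0,0,0.06,0,0,0],[0,0,0.06,0,0,0],[0,0,0.06,0,0,0],[0,0,0.06,0,0,0],[0,0,0.06,0,0,0],[0,0,0.08,0,0,0],[0,0,0.08,0,0,0],[0,0,0.1,0,0,0]]'; python3 favg.py 6
```

```text
clock: 13.5
tcp_pos: [0.507, -0.1325, 0.2415]
orientation: [3.112, 0.432, 0.0]
contact_force: [-0.6, -0.5, -3.9]
grip_width: 0.01
gripper_force: 49.0
clock: 14.7
tcp_pos: [0.507, -0.1325, 0.2254]
orientation: [3.112, 0.432, 0.0]
contact_force: [0.4, -0.5, -2.6]
grip_width: 0.0102
gripper_force: 49.0
F [-0.224  0.143 -3.261] sd [0.458 0.423 0.376]
t 15.0 tcp [ 0.5069 -0.1325  0.2256] yaw 0.2759 tilt 0.01
tool shift units [-4.2  -0.02  1.28]
```

```bash
python3 -m crank '[[0,0,0.1,0,0,0],[0,0,0.15,0,0,0],[0,0,0.15,0,0,0],[0,0,0.15,0,0,0],[0,0,0.15,0,0,0],[0,0,0.15,0,0,0],[0,0,0.15,0,0,0],[0,0,0.15,0,0,0],[0,0,0.15,0,0,0],[0,0,0.15,0,0,0],[0,0,0.12,0,0,0],[0,0,0.08,0,0,0]]'; python3 -m crank '[[0,0,0.06,0,0,0],[0,0,0.04,0,0,0],[0,0,0,0,0,0],[0,0,0,0,0,0]]'; python3 favg.py 24
```

```text
clock: 16.2
tcp_pos: [0.507, -0.1325, 0.1924]
orientation: [3.112, 0.432, 0.0]
contact_force: [-0.5, -0.7, -0.1]
grip_width: 0.0103
gripper_force: 49.5
clock: 16.6
tcp_pos: [0.507, -0.1325, 0.1906]
orientation: [3.112, 0.432, 0.0]
contact_force: [-0.4, -2.1, 0.3]
grip_width: 0.0101
gripper_force: 49.5
F [-0.725 -1.129 -0.462] sd [0.58  0.471 0.548]
t 17.8 tcp [ 0.5069 -0.1325  0.1905] yaw 0.2759 tilt 0.0
tool shift units [-4.2  -0.02 -0.47]
```

```bash
python3 -m crank '[[-0.03,0.02,0.05,0,0,0],[-0.03,0.02,0.05,0,0,0],[-0.02,0.01,0.05,0,0,0],[0,0,0.05,0,0,0],[0,0,0,0,0,0],[0,0,0,0,0,0],[0,0,0,0,0,0]]'; python3 favg.py 24
```

```text
clock: 18.5
tcp_pos: [0.5061, -0.1335, 0.1867]
orientation: [-3.111, -0.433, -0.001]
contact_force: [2.4, 2.4, 0.3]
grip_width: 0.0103
gripper_force: 49.5
F [ 3.534  2.705 -0.228] sd [0.661 0.616 0.39 ]
t 19.7 tcp [ 0.5058 -0.1337  0.1866] yaw 0.2761 tilt 0.02
tool shift units [-4.13 -0.07 -0.67]
```

```bash
python3 -m crank '[[0.02,-0.01,0.03,0,0,0],[0.02,-0.01,0.03,0,0,0],[0.015,-0.01,0.02,0,0,0],[0,0,0,0,0,0],[0,0,0,0,0,0],[0,0,0,0,0,0]]'; python3 favg.py 24
```

```text
clock: 20.3
tcp_pos: [0.506, -0.1334, 0.1847]
orientation: [3.112, 0.431, -0.002]
contact_force: [0.5, -0.6, -0.1]
grip_width: 0.0101
gripper_force: 49.6
F [-1.572 -1.174 -0.023] sd [1.322 0.772 0.59 ]
t 21.5 tcp [ 0.5062 -0.1331  0.1848] yaw 0.2758 tilt 0.04
tool shift units [-4.16 -0.04 -0.76]
```

```bash
python3 -m crank '[[-0.015,0.01,0.01,0,0,0],[0,0,0,0,0,0],[0,0,0,0,0,0]]' - 20; python3 favg.py 10; python3 -m crank '[[0,0,0,0,0,0],[0,0,0,0,0,0],[0,0,0,0,0,0],[0,0,0,0,0,0],[0,0,0,0,0,0],[0,0,0,0,0,0],[0,0,0,0,0,0]]' 0.4 20; python3 - <<'E'
from h import *
im,d,P,f=grab("wrist"); np.savez("w4.npz",im=im,P=P); cv2.imwrite("pics/w4.png",im[...,::-1])
im,d,P,f=grab("side"); cv2.imwrite("pics/s4.png",cv2.resize(im[120:220,221:341],(720,600),interpolation=cv2.INTER_CUBIC)[...,::-1])
E
```

```text
clock: 21.8
tcp_pos: [0.5062, -0.1332, 0.1846]
orientation: [-3.112, -0.432, 0.0]
contact_force: [-3.2, -1.0, -0.2]
grip_width: 0.0106
gripper_force: 49.6
F [-3.352 -1.451 -0.081] sd [0.314 0.477 0.381]
t 22.3 tcp [ 0.5062 -0.1332  0.1847] yaw 0.276 tilt 0.01
tool shift units [-4.16 -0.04 -0.77]
clock: 23.0
tcp_pos: [0.5064, -0.1332, 0.1847]
orientation: [3.112, 0.432, 0.0]
contact_force: [0.1, 0.3, 0.1]
grip_width: 0.0344
gripper_force: 0.0
```

View pics/w4.png

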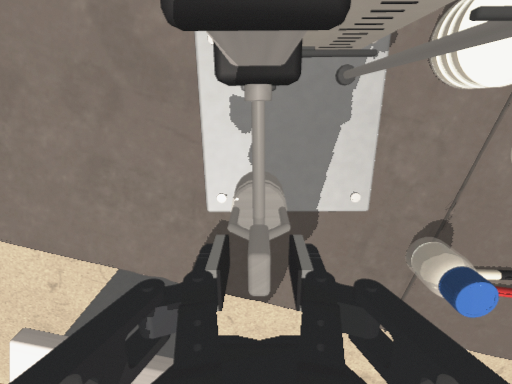

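The sample hangs free on the hook, with its tab at (259,260) centred between the open fingers.

```bash
python3 -m crank '[[0,0,-0.2,0,0,0],[0,0,-0.5,0,0,0],[0,0,-0.8,0,0,0],[0,0,-1,0,0,0],[0,0,-1,0,0,0],[0,0,-1,0,0,0],[0,0,-1,0,0,0],[0,0,-1,0,0,0],[0,0,-1,0,0,0],[0,0,-1,0,0,0],[0,0,-0.5,0,0,0],[0,0,-0.2,0,0,0]]'; python3 - <<'E'
from h import *
psi=.2765; c,s=np.cos(psi),np.sin(psi); O=np.array([.6075,-.1041]); R2=np.array([[c,-s],[s,c]])
for n in("wrist","side","top"):
    im,d,P,f=grab(n); b=np.dstack([(P[...,:2]-O)@R2,P[...,2]]); np.savez(n+"5.npz",im=im,b=b)
    if n!="wrist":
        q=b.reshape(-1,3); k=q[(abs(q[:,0]+.042)<.03)&(abs(q[:,1]+.09)<.03)&(q[:,2]>.29)&(q[:,2]<.335)]
        print(n,"pad",len(k),k.mean(0).round(4),k.min(0).round(4),k.max(0).round(4))
    print(n,[np.round(project(f,(*(O+R2@np.array(p[:2])),p[2])),0) for p in((0,-.058,.177),(0,-.058,.245),(-.042,-.09,.312),(-.105,0,.167))])
    cv2.imwrite(f"pics/{n}5.png",im[...,::-1])
w=np.array([*(O+R2@[-.042,-.09]),.34]); print(w); plan(w,.2765)
E
```

```text
clock: 24.3
tcp_pos: [0.5067, -0.1332, 0.3702]
orientation: [3.111, 0.432, 0.003]
contact_force: [-0.6, 0.1, 0.2]
grip_width: 0.0339
gripper_force: 0.0
wrist [array([310.,  77.]), array([324.,  70.]), array([386., 125.]), array([258., 167.])]
side pad 37 [-0.0441 -0.0844  0.3069] [-0.0582 -0.1078  0.2918] [-0.0291 -0.0708  0.3117]
side [array([250., 177.]), array([250., 159.]), array([262., 138.]), array([281., 185.])]<stdin>:7: RuntimeWarning: Mean of empty slice.
  ret = um.true_divide(
Traceback (most recent call last):
ValueError: zero-size array to reduction operation minimum which has no identity
```

```bash
python3 - <<'E'
from h import *
psi=.2765; c,s=np.cos(psi),np.sin(psi); O=np.array([.6075,-.1041]); R2=np.array([[c,-s],[s,c]])
b=np.load("wrist5.npz")["b"].reshape(-1,3)
for x in(-.08,-.07,-.06,-.05,-.04):
    k=b[(abs(b[:,0]-x)<.005)&(abs(b[:,1])<.006)&(b[:,2]>.12)&(b[:,2]<.25)]
    if len(k): print(x,len(k),np.percentile(k[:,2],[50,95,100]).round(4))
k=b[(abs(b[:,0]+.105)<.03)&(abs(b[:,1])<.02)&(b[:,2]>.195)&(b[:,2]<.23)]; print("tab",len(k),k.mean(0),k.max(0))
k=b[(abs(b[:,0]+.042)<.02)&(abs(b[:,1]+.09)<.02)&(b[:,2]>.29)]; print("pad",len(k),np.median(k,0),k.min(0),k.max(0))
plan((*(O+R2@[-.042,-.09]),.34),.2765)
E
```

```text
-0.08 44 [0.1791 0.1808 0.181 ]
-0.07 40 [0.1794 0.1806 0.1807]
-0.06 45 [0.1793 0.1805 0.1812]
-0.05 54 [0.1791 0.1805 0.1811]
-0.04 54 [0.1794 0.1808 0.1812]
tab 231 [-1.03690232e-01 -1.43355641e-04  2.11489165e-01] [-0.09341164  0.00496206  0.21483863]
pad 1627 [-0.04182831 -0.08853006  0.31054102] [-0.05779012 -0.10493056  0.30507031] [-0.02638014 -0.07375673  0.31315008]
t 24.45 tcp [ 0.506  -0.1332  0.3682] yaw 0.276 tilt 0.04
tool shift units [3.18 4.48 1.41]
turn units [-0.     0.001 -0.001] new-frame shift [3.18 4.48 1.41]
```

View pics/wrist5.png

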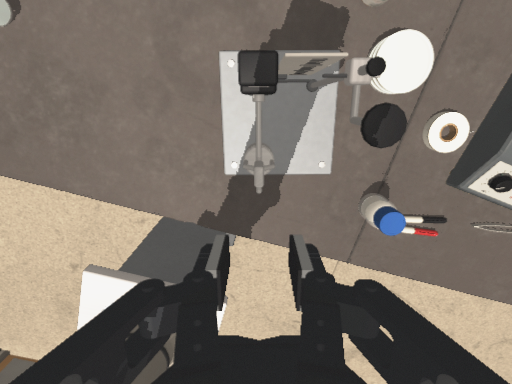

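```bash
python3 -m crank '[[0.3,0.5,0,0,0,0],[0.6,0.8,0,0,0,0],[0.7,1,0,0,0,0],[0.7,1,0,0,0,0],[0.5,0.8,0.3,0,0,0],[0.3,0.3,0.5,0,0,0],[0.1,0.08,0.5,0,0,0],[0,0,0.3,0,0,0],[0,0,0.3,0,0,0],[0,0,0.1,0,0,0],[0,0,0,0,0,0],[0,0,0,0,0,0]]' 0 20;  python3 - <<'E'
from h import *
psi=.2765; c,s=np.cos(psi),np.sin(psi); O=np.array([.6075,-.1041]); R2=np.array([[c,-s],[s,c]])
plan((*(O+R2@[-.042,-.089]),.247),.2765)
E
```

```text
clock: 25.65
tcp_pos: [0.5923, -0.2019, 0.3293]
orientation: [3.111, 0.432, 0.001]
contact_force: [-0.3, 0.4, 0.1]
grip_width: 0.0002
gripper_force: 0.0
t 25.65 tcp [ 0.5923 -0.2019  0.3293] yaw 0.2761 tilt 0.06
tool shift units [-0.04 -0.05  4.12]
turn units [ 0.001 -0.001 -0.   ] new-frame shift [-0.04 -0.05  4.12]
```

Fingertips are centred over the pad. I'll press down 4 units, stop short of the target, then check.

```bash
python3 -m crank '[[-0.04,-0.05,0.3,0,0,0],[0,0,0.3,0,0,0],[0,0,0.15,0,0,0],[0,0,0.15,0,0,0],[0,0,0.25,0,0,0],[0,0,0.35,0,0,0],[0,0,0.4,0,0,0],[0,0,0.4,0,0,0],[0,0,0.4,0,0,0],[0,0,0.4,0,0,0],[0,0,0.3,0,0,0],[0,0,0.2,0,0,0]]'; python3 -m crank '[[0,0,0.15,0,0,0],[0,0,0.1,0,0,0],[0,0,0,0,0,0],[0,0,0,0,0,0]]'; python3 - <<'E'
from h import *
psi=.2765; c,s=np.cos(psi),np.sin(psi); O=np.array([.6075,-.1041]); R2=np.array([[c,-s],[s,c]])
plan((*(O+R2@[-.042,-.089]),.247),.2765)
E
```

```text
clock: 26.85
tcp_pos: [0.5913, -0.2013, 0.256]
orientation: [-3.112, -0.432, 0.0]
contact_force: [-0.7, -0.4, 2.2]
grip_width: 0.0001
gripper_force: 1.3
clock: 27.25
tcp_pos: [0.5911, -0.2011, 0.2515]
orientation: [-3.111, -0.432, 0.001]
contact_force: [-0.1, -0.1, -0.2]
grip_width: -0.0002
gripper_force: 0.0
t 27.25 tcp [ 0.5911 -0.2011  0.2515] yaw 0.276 tilt 0.03
tool shift units [0.01 0.01 0.22]
turn units [-0.     0.    -0.001] new-frame shift [0.01 0.01 0.22]
```

```bash
python3 -m crank '[[0,0,0.06,0,0,0],[0,0,0.06,0,0,0],[0,0,0.06,0,0,0],[0,0,0.02,0,0,0],[0,0,0,0,0,0],[0,0,0,0,0,0],[0,0,0,0,0,0]]'; python3 -m crank '[[0,0,-0.2,0,0,0],[0,0,-0.5,0,0,0],[0,0,-0.8,0,0,0],[0,0,-1,0,0,0],[0,0,-1,0,0,0],[0,0,-1,0,0,0],[0,0,-1,0,0,0],[-0.5,0,-1,0,0,0],[-1,0,-0.5,0,0,0],[-1,0,0,0,0,0],[-0.5,0,0,0,0,0],[0,0,0,0,0,0]]'; python3 - <<'E'
from h import *
psi=.2765; c,s=np.cos(psi),np.sin(psi); O=np.array([.6075,-.1041]); R2=np.array([[c,-s],[s,c]])
im,d,P,f=grab("wrist"); b=np.dstack([(P[...,:2]-O)@R2,P[...,2]]); v=b.reshape(-1,3)
k=v[(abs(v[:,0]+.042)<.014)&(abs(v[:,1]+.089)<.014)&(v[:,2]>.2)]; print("pad",len(k),np.median(k,0).round(4))
k=v[(v[:,0]<-.04)&(v[:,0]>-.08)&(abs(v[:,1])<.004)&(v[:,2]>.1)&(v[:,2]<.25)]; print("bar",len(k),np.percentile(k[:,2],[50,95,100]).round(4))
for y in np.arange(-.088,-.03,.004):
    k=v[(abs(v[:,0])<.012)&(abs(v[:,1]-y)<.002)&(v[:,2]>.15)&(v[:,2]<.2)]
    if len(k): print(y.round(3),len(k),np.percentile(k[:,2],[50,95]).round(4))
m=(abs(b[...,0])<.1)&(abs(b[...,1]+.05)<.1)&(b[...,2]>.1)
r0,c0=np.argwhere(m).min(0); r1,c1=np.argwhere(m).max(0); print(r0,r1,c0,c1)
im=im[r0:r1+1,c0:c1+1]; k=min(790/im.shape[1],590/im.shape[0]); cv2.imwrite("pics/w6.png",cv2.resize(im,None,fx=k,fy=k,interpolation=cv2.INTER_CUBIC)[...,::-1])
E
```

```text
clock: 27.95
tcp_pos: [0.5912, -0.2012, 0.2477]
orientation: [-3.112, -0.432, 0.0]
contact_force: [-1.3, 0.8, 1.9]
grip_width: -0.0004
gripper_force: 0.8
clock: 29.15
tcp_pos: [0.5326, -0.2184, 0.3884]
orientation: [3.111, 0.429, 0.0]
contact_force: [0.4, -0.1, -0.3]
grip_width: 0.0001
gripper_force: 0.0
pad 742 [-0.0421 -0.089   0.2466]
bar 189 [0.179  0.1805 0.1816]
-0.088 27 [0.186 0.192]
-0.084 45 [0.1863 0.1874]
-0.08 32 [0.1852 0.1873]
-0.076 6 [0.1783 0.1789]
-0.072 15 [0.178  0.1933]
-0.068 23 [0.1785 0.1989]
-0.064 23 [0.1783 0.1991]
-0.06 23 [0.1786 0.1992]
-0.056 23 [0.1781 0.1921]
-0.052 25 [0.1776 0.1913]
-0.048 25 [0.1778 0.192 ]
-0.044 22 [0.1783 0.1915]
-0.04 24 [0.177  0.1895]
-0.036 23 [0.1776 0.1898]
-0.032 24 [0.178  0.1908]
56 383 21 496
```

View pics/w6.png

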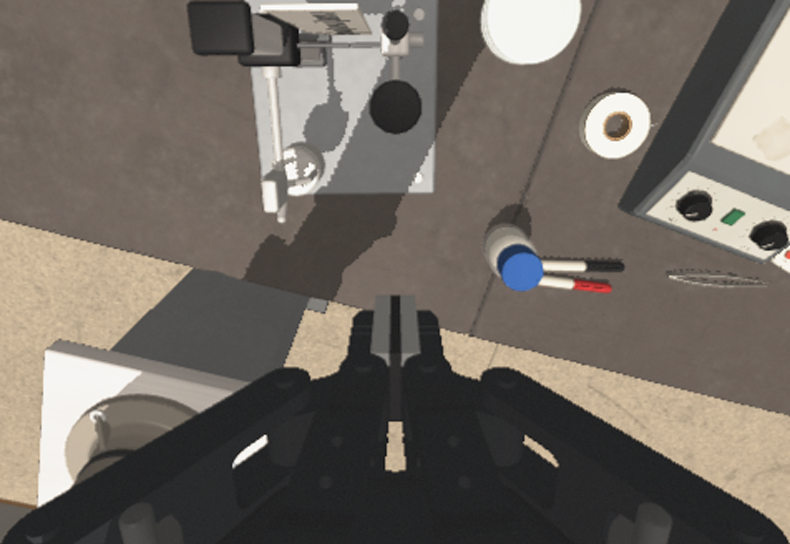

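The two blades run in one line at row ~45, both with tops at about z = 0.178. The sample hangs on the hook at (275,190) and the gripper is clear, so I'm handing in.

```bash
python3 -c "
from bench import r
print(r.hand_in())"
```

```text
the job is handed in; nothing more can be done
None
```

I handed the job in at about 29 s of the 58 s, but the hand-in returned no verdict: the sample hangs on the hook at a dip of about 53 mm (about 3.9 N, or 0.40 kg), and in the last wrist-camera depth check the marker and pointer blade tops were level to within about 1 mm.

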